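# Roll the round bar into the V-rest and up to its stop

### The job

Roll the round steel bar along the worktop by pushing its side with the fingers, up the ramp of the grey V-rest and into the V-groove, then push it along the groove until its end touches the steel end stop. The bar must not be lifted or carried, it must be left lying still in the groove against the stop, and everything else stays where it stands.

Things in the scene. Friction and masses are not known exactly. Their poses are not given: they have to be found in the camera images.
- bar: Plain round steel bar, smooth and oiled (slippery, friction about 0.3), 36 mm diameter, 130 mm long, flat ends, 0.4 to 0.8 kg, loose on the worktop 105 to 130 mm before the groove, within 0.12 rad of parallel to it, 20 to 45 mm (along the groove) short of the stop. Origin: middle of its axis, 18 mm up at the start. y axis along the bar; x and z turn as it rolls. Left alone it soon stops rolling.
- v_rest: Grey V-rest (V-block with a ramp), fixed to the worktop; 118 mm in x, 150 mm in y (-75 to +75 mm). Origin: on the worktop, under the middle of the groove. y runs along the groove away from the stop (about to the robot's left); x runs across it, from the ramp to the high far side: the way the bar must roll, about away from the robot. The +y end is open.
- seat (a point): Where the middle of the bar's axis is when it lies in the groove against the stop: in the V-rest's frame x = 0, y = -10 mm, z = 21.5 mm. The bar's top is then 39.5 mm above the worktop. Axes as the V-rest's. Sliding the bar along the groove takes about 2 to 5 N.
- crest (a point): Middle of the crest between ramp and groove: in the V-rest's frame x = -16 mm, y = 0, 12 mm above the worktop. The ramp rises straight to it from the worktop at x = -68 mm; behind it a 45-degree flank falls to x = -5 mm, z = 1 mm; the far 45-degree flank rises from x = 4 mm, z = 0 to x = 28 mm, z = 24 mm, then a flat top 24 mm high to x = 50 mm. All span the full 150 mm.
- stop (a point): Middle of the inner face of the steel end stop, an upright plate 6 mm thick at the V-rest's -y end (the right end as the robot sees it): in the V-rest's frame x = 0, y = -75 mm, at z = 21.5 mm. The plate spans x = -20 to +46 mm and is 40 mm high.
- mouse: black computer mouse, 101 x 61 x 34 mm, left of the work. A bystander; origin at the centre of its underside.
- brass_weight: small brass weight with a knob, 30 mm across, 34 mm high, right of the bar. A bystander; origin at the centre of its underside.
- loupe: small folding loupe, 24 x 38 x 18 mm, at the right near the front edge. A bystander; origin at the centre of its underside.
- ring_box: closed dark red ring box, 60 x 52 x 42 mm, left of the rest. A bystander; origin at the centre of its underside.
- touchstone: flat black touchstone, 52 x 90 x 18 mm, behind the rest. A bystander; origin at the centre of its underside.
Mind the look-alikes: they are no part of the job. Of the things shaped like the bar, the steel one is meant.

How it is judged:
By the outcome, as a careful person would: the job done as asked, in the order asked, and still so for the second after the job is handed in, with the robot touching nothing.
It also fails if it takes over 42 s, if anything falls off the work surface, if the arm or the gripper's body presses on something with over 40 N, if the wrist force passes 120 N, or if a joint passes its speed limit or range.

### The arm

A 6-joint arm with a two-finger parallel gripper is mounted at the origin on a cart in front of the work surface, level with it; the furniture and walls round the work are solid. World frame = base frame: x ahead of the robot, y to its left, z up, the work surface at z = 0. Lengths are in mm, angles in rad, forces in N, time in s.
With the tool pointing down it reaches from about 350 to 775 mm from the base axis. Payload 5.5 kg.
Tool frame: the origin (TCP) lies at the very end of the fingers, on their centre line; the grasp point (between the pads) lies 19 mm behind it; z points along the fingers, y is the direction in which the jaws open and shut (so a half turn about z gives the same grasp; the last joint's range is limited). The gripper opens to 85 mm and grips with 20 to 120 N. Pads are 22 mm wide; open, the fingers measure 114 mm over their backs; the gripper's body (76 mm by 85 mm) begins 54 mm behind the grasp point. The pads swing forward as they close: fully open they stand 13 mm farther back than shut.
Start: joints at [1.137, 0.313, 0.046, 1.304, 0, 1.431], TCP at [166.541, 550.4, 196.323] pointing down, gripper open.
Joint ranges: [-2.76, 2.76], [-0.86, 1.69], [-1.03, 1.26], [-2.2, 2.34], [-1.47, 1.5], [-3.14, 3.14]. Speed limits (rad/s): [2.57, 2.57, 3.14, 3.14, 3.14, 3.14].

### API

Orientations are given as a unit quaternion [w, x, y, z].
In Python, from plant import r, vision, close_job gives the robot as it stands.
- The arm moves only by the tool play_rows, never from a script. Its arguments are lists of equal length, an entry for each row: "rot": the turn, a rotation vector about the tool's x, y, z in degrees, a list of three; "travel": the shift along the tool's x, y, z in cm, a list of three; "hand": the opening, from -1 (shut) to 1 (fully open). In form: {"rot": [[ax, ay, az], ...], "travel": [[x, y, z], ...], "hand": [hand, ...]}. A call has 1 to 5 rows; each row is the pose to reach, as a shift and turn from the pose measured when the call began, along the tool's axes at that moment; what a row does not reach only later rows make up. A row lasts 1/12 s, in which the tool goes at most 41.7 mm and 7.16 degrees, less where a joint would pass 70% of its speed; a pose out of reach is approached as far as the arm can. A call with a gripper value outside its range is refused whole. The fingers move at their own pace and stop on an object; "squeeze" is the grip in N (left out, the last holds). Time passes only in rows, so rows that repeat a pose let the fingers close. It gives the time, the measured TCP pose, the force and the opening at its end, in the units of the state.
- r.get_obs(): the state, without advancing time (a new reading comes with each control period).
- vision.get_image(name): name is "side" or "top" or "wrist"; returns a dict with "image" (384x512x3 uint8, red, green, blue), "K" (3x3 intrinsics, pixels), "k1" (the pictures are not rectified: a ray, as slopes to the right and down, at radius r is drawn at 1 + k1 r^2 times it, then the intrinsics apply), "R" (3x3) and "t" (3): a world point X has camera coordinates R X + t; the wrist camera has in their place "tool_from_camera" (4x4, takes a point from camera to tool coordinates, whose origin is the TCP and whose axes are the flange's). Camera axes: x right, y down, z forward; pixel columns grow to the right and rows downward; lengths in mm; the calibration is good to about 2 mm. A picture is of the moment at which its call begins: read the wrist's pose just before it. There is no depth.
- close_job(): hands the job in, once; it reports no verdict.
The state is a dict: "clock": time; "joint_positions": joint angles; "joint_velocities": joint speeds; "effort": joint torques, N m; "eef_pos": TCP position; "tcp_rot": TCP orientation; "wrist_force": force on the tool from outside, world axes, zero at the start; "wrist_torque": the same for the moment, N m; "finger_gap": opening from 0.0 (shut) to 1.0 (fully open).
Only numpy, scipy, OpenCV 4.12 (cv2) and the standard library are available. Lean on these libraries where they do the work, as an engineer would, in place of code of your own. Each camera call takes 0.05 s, during which the arm holds its last target.

## Working session

There is one attempt and no reset: what is moved stays moved. The work goes in short steps, Python scripts to look and compute and a tool call to move; the robot and the scene stay as the last step left them, time stands still between calls to the robot, and variables do not carry over. Pictures are saved under pics/ and viewed, and the job is handed in when it is done.

Besides the shell and the picture viewer there is one more tool, called after "Request:" as name(argument=value, ...) on one line, values as JSON. play_rows: Moves the arm, as the interface text tells. Its arguments: {"type":"object","properties":{"rot":{"type":"array","items":{"type":"array","items":{"type":"number"}}},"travel":{"type":"array","items":{"type":"array","items":{"type":"number"}}},"hand":{"type":"array","items":{"type":"number"}},"squeeze":{"type":"number"}},"required":["rot","travel","hand"]}

```bash
ls; mkdir -p pics
cat > h.py <<'E'
import numpy as np, cv2
from plant import r, vision, close_job
def snap(n,f):
    o=r.get_obs(); d=vision.get_image(n); cv2.imwrite('pics/'+f,d['image'][:,:,::-1]); 
    np.savez('pics/'+f+'.npz',**{k:np.array(v) for k,v in d.items()},p=o['eef_pos'],q=o['tcp_rot']); return d
E
python3 - <<'E'
from h import *
for n in('side','top','wrist'):
    d=snap(n,n+'0.png'); print(n,{k:np.round(v,4).tolist() for k,v in d.items() if k!='image'})
print(r.get_obs())
E
```

```text
pics
side {'K': [[356.4532, 0.0, 258.2784], [0.0, 356.4532, 185.7513], [0.0, 0.0, 1.0]], 'k1': -0.0026, 'R': [[0.7399, -0.6728, -0.0041], [-0.571, -0.6247, -0.5326], [0.3558, 0.3964, -0.8464]], 't': [-365.4997, 424.2186, 887.4538]}
top {'K': [[462.3118, 0.0, 256.1015], [0.0, 462.3118, 190.3731], [0.0, 0.0, 1.0]], 'k1': -0.1004, 'R': [[-0.0258, -0.9995, -0.0173], [-0.9901, 0.0279, -0.1373], [0.1377, 0.0136, -0.9904]], 't': [123.5902, 584.4425, 1201.6354]}
wrist {'K': [[300.464, 0.0, 255.2148], [0.0, 300.464, 193.7892], [0.0, 0.0, 1.0]], 'k1': -0.0232, 'tool_from_camera': [[0.0008, -0.947, -0.3212, 82.636], [1.0, 0.0014, -0.0015, -0.0531], [0.0019, -0.3212, 0.947, -177.4002], [0.0, 0.0, 0.0, 1.0]]}
{'clock': 0.15, 'joint_positions': array([1.13738726e+00, 3.13855144e-01, 4.52243829e-02, 1.30357749e+00,
       2.28758777e-05, 1.43117228e+00]), 'joint_velocities': array([-7.44641676e-06, -1.79195145e-03,  3.93538870e-03,  9.30751605e-04,
       -7.33265443e-04,  2.06344956e-03]), 'effort': array([ 2.82353445e-03, -4.81065059e+01,  2.98816395e+01,  1.38965031e-02,
       -3.51527387e-05, -7.01958214e-06]), 'eef_pos': array([166.34028556, 549.9669401 , 195.59186911]), 'tcp_rot': array([-2.10485392e-04,  1.46364790e-01,  9.89230433e-01, -6.73950504e-04]), 'wrist_force': array([ 0.46223939,  0.63868682, -0.59996978]), 'wrist_torque': array([-0.01660211,  0.03072737,  0.01937019]), 'finger_gap': 0.998308213229446}
```

View pics/top0.png

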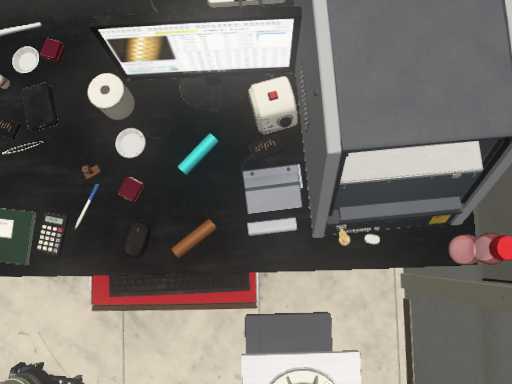

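View pics/side0.png

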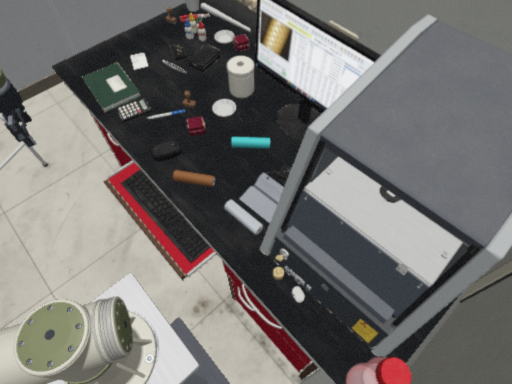

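View pics/wrist0.png

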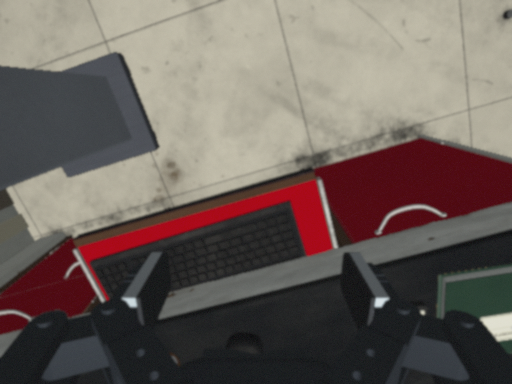

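Top view: the steel bar is at about (272,227), the V-rest at about (272,190) with the stop at its right end (300), and a tall machine right beside it. Zooming in to measure.

Run:
```python
import cv2
a=cv2.imread('pics/top0.png')[130:250,220:360]; cv2.imwrite('pics/topz.png',cv2.resize(a,None,fx=5.5,fy=5,interpolation=cv2.INTER_CUBIC) if 0 else cv2.resize(a,None,fx=5,fy=5,interpolation=cv2.INTER_CUBIC))
a=cv2.imread('pics/side0.png')[160:260,200:320]; cv2.imwrite('pics/sidez.png',cv2.resize(a,None,fx=6,fy=6,interpolation=cv2.INTER_CUBIC))
```

```text
(no output)
```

View pics/topz.png

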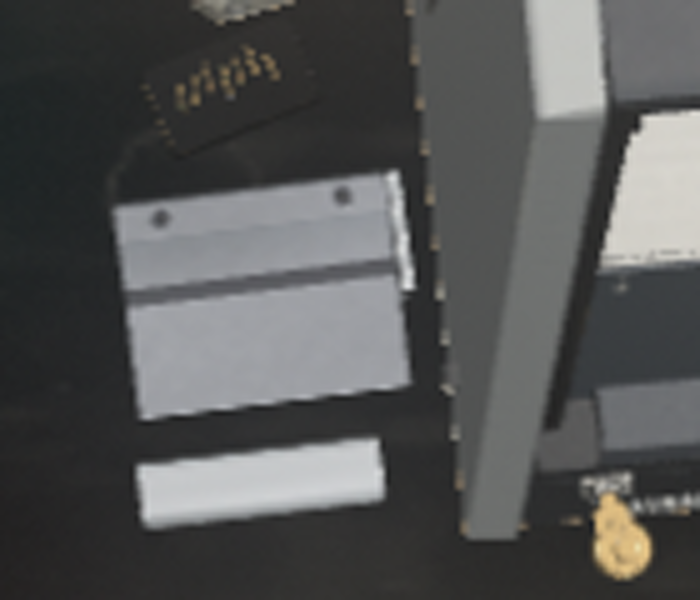

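View pics/sidez.png

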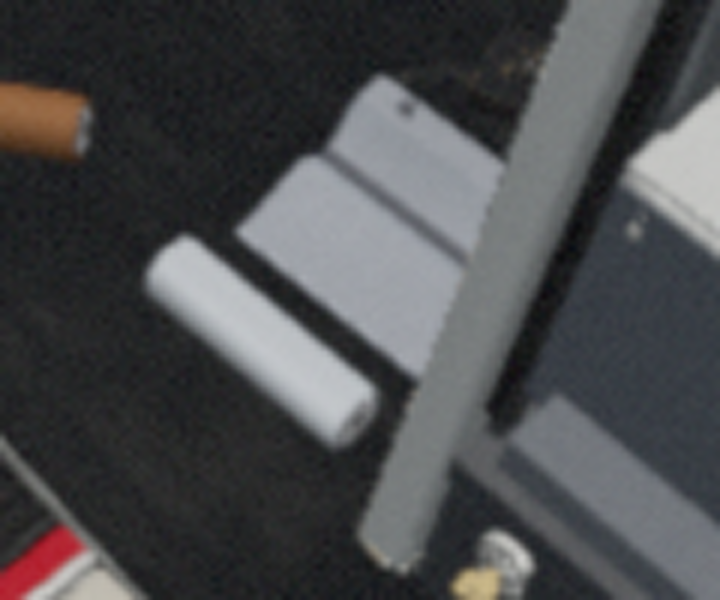

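```bash
cat >> h.py <<'E'
from scipy.optimize import least_squares
def proj(d,X):
    c=np.atleast_2d(X)@np.array(d['R']).T+np.array(d['t']); s=c[:,:2]/c[:,2:]; s=s*(1+d['k1']*(s**2).sum(1,keepdims=True)); K=np.array(d['K']); return s@K[:2,:2].T+K[:2,2]
def ray(d,uv,z):
    # world point at height z
    uv=np.atleast_2d(uv); out=[]
    for p in uv:
        f=least_squares(lambda a:(proj(d,[a[0],a[1],z])-p)[0],[500,0]); out.append([*f.x,z])
    return np.array(out)
def fr(x,y,a,P):
    P=np.array(P,float); c,s=np.cos(a),np.sin(a); return np.c_[x+c*P[:,0]-s*P[:,1],y+s*P[:,0]+c*P[:,1],P[:,2]]
E
cat > m.py <<'E'
from h import *
d=np.load('pics/top0.png.npz'); s=np.load('pics/side0.png.npz')
T=lambda L:np.array(L)/5+[220,130]-0.4
S=lambda L:np.array(L)/6+[200,160]-0.4
M=[[-68,75,0],[-68,-75,0],[50,75,24],[4,75,0]]
pm=T([[142,420],[410,384],[113,206],[126,301]])
MS=[[-68,75,0],[-16,75,12],[50,75,24]]
ps=S([[236,230],[318,152],[380,75]])
g=lambda p:(np.r_[proj(d,fr(*p,M))-pm])
f=least_squares(lambda p:g(p).ravel(),[550,0,0]); print('rest top',f.x,g(f.x).round(2).tolist())
g2=lambda p:proj(s,fr(*p,MS))-ps
f2=least_squares(lambda p:g2(p).ravel(),f.x); print('rest side only',f2.x,g2(f2.x).round(2).tolist())
g3=lambda p:np.r_[g(p),g2(p)]
f3=least_squares(lambda p:g3(p).ravel(),f.x); print('both',f3.x,g3(f3.x).round(2).tolist())
# bar from top
a=np.linspace(0,2*np.pi,73)
def bar(p,D):
    out=[]
    pts=np.concatenate([fr(*p,np.c_[18*np.cos(a),0*a+e,18+18*np.sin(a)]) for e in(65,-65)])
    return cv2.convexHull(proj(D,pts).astype(np.float32))[:,0]
def pix(p,D,P): h=bar(p,D); return [cv2.pointPolygonTest(h,tuple(map(float,q)),True) for q in P]
pb=T([[135,465],[145,527],[384,500],[379,438],[140,497],[382,470],[260,451],[265,514]])
f4=least_squares(lambda p:pix(p,d,pb),[450,0,f.x[2]],diff_step=1e-3); print('bar top',f4.x,f4.fun.round(2))
sb=S([[150,285],[330,447],[182,237],[376,395],[240,368],[280,315],[146,270],[365,425]])
f5=least_squares(lambda p:pix(p,s,sb),f4.x,diff_step=1e-3); print('bar side',f5.x,f5.fun.round(2))
for F in(f3.x,):
  for B in(f4.x,f5.x):
    v=B[:2]-F[:2];c,sn=np.cos(F[2]),np.sin(F[2]); print('bar in rest', c*v[0]+sn*v[1],-sn*v[0]+c*v[1],B[2]-F[2])
print('machine corner z0', ray(d,T([[462,538],[520,538],[445,390],[412,20]]),0))
print('crest, stop',fr(*f3.x,[[-16,0,12],[0,-75,21],[0,-81,0],[46,-81,40],[-20,-81,40]]))
print('bystand',ray(d,[[138,238],[344,236],[372,239],[130,189],[262,147],[194,238]],0))
E
python3 m.py
```

```text
rest top [6.03502437e+02 6.52610719e+01 1.14231396e-01] [[0.15, 0.65], [0.29, 0.2], [-0.24, 0.24], [-0.2, -1.11]]
rest side only [6.07034722e+02 6.20259904e+01 9.80246437e-02] [[0.6, 0.21], [-2.0, 0.85], [1.42, -1.12]]
both [6.04680618e+02 6.39517242e+01 1.03763615e-01] [[0.32, -0.03], [0.54, 0.07], [0.37, -0.5], [0.24, -1.82], [-0.37, 0.41], [-3.02, 0.99], [0.33, -1.05]]
bar top [ 4.88669309e+02  1.71797973e-18 -1.97674980e-01] [-26.27 -24.32   3.57  -2.33 -24.58   3.87  -2.08  -3.2 ]
bar side [4.88580495e+02 2.67805662e-17 4.04802136e-02] [-17.92   3.06 -19.71  -2.31   2.13  -1.41 -19.98   2.62]
bar in rest -122.0112891442774 -51.59158961704878 -0.3014385944776737
bar in rest -122.09962510313846 -51.58239051972748 -0.06328340091372661
machine corner z0 [[459.42989551 -41.51594265   0.        ]
 [458.50225343 -73.35468977   0.        ]
 [541.18617411 -35.43169292   0.        ]
 [751.77246093 -25.64832185   0.        ]]
crest, stop [[588.76667551  62.29448397  12.        ]
 [612.44893113 -10.64487968  21.        ]
 [613.0703962  -16.61260798   0.        ]
 [658.8229799  -11.84804239  40.        ]
 [593.17796851 -18.68415824  40.        ]]
bystand [[ 469.23411515  439.24894582    0.        ]
 [ 460.11035459 -129.61580287    0.        ]
 [ 449.50323348 -206.53455683    0.        ]
 [ 607.20976096  463.15050558    0.        ]
 [ 716.18038273   88.56979003    0.        ]
 [ 465.74670501  282.77067727    0.        ]]
```

```bash
sed -i 's/\[450,0,f.x\[2\]\],diff_step=1e-3/[488,62,.08],x_scale=[10,10,.1],diff_step=[1e-4,1e-3,1e-2]/; s/f4.x,diff_step=1e-3/f4.x,x_scale=[10,10,.1],diff_step=[1e-4,1e-3,1e-2]/; s/for F in(f3.x,)/for F in(f.x,)/;s/fr(\*f3.x/fr(*f.x/' m.py; python3 m.py; python3 -c "
from h import *
for n in('top','side'):
  d=np.load('pics/%s0.png.npz'%n); print(n,-d['R'].T@d['t'])"
```

```text
rest top [6.03502437e+02 6.52610719e+01 1.14231396e-01] [[0.15, 0.65], [0.29, 0.2], [-0.24, 0.24], [-0.2, -1.11]]
rest side only [6.07034722e+02 6.20259904e+01 9.80246437e-02] [[0.6, 0.21], [-2.0, 0.85], [1.42, -1.12]]
both [6.04680618e+02 6.39517242e+01 1.03763615e-01] [[0.32, -0.03], [0.54, 0.07], [0.37, -0.5], [0.24, -1.82], [-0.37, 0.41], [-3.02, 0.99], [0.33, -1.05]]
bar top [4.91879529e+02 6.84185406e+01 9.82950577e-02] [-0.45  0.06 -0.02 -0.47 -0.09  0.02  0.4   0.27]
bar side [4.92481206e+02 6.67712266e+01 5.91925040e-02] [ 0.46  0.49  0.32  0.21  0.23  0.74 -0.38 -0.09]
bar in rest -110.53552807949622 15.860018639136015 -0.01593633797281968
bar in rest -110.12553809629765 14.154859617428444 -0.05503889163137482
machine corner z0 [[459.42989551 -41.51594265   0.        ]
 [458.50225343 -73.35468977   0.        ]
 [541.18617411 -35.43169292   0.        ]
 [751.77246093 -25.64832185   0.        ]]
crest, stop [[587.6067136   63.43734182  12.        ]
 [612.0511711   -9.25012957  21.        ]
 [612.73506986 -15.21102568   0.        ]
 [658.4352734   -9.96780184  40.        ]
 [592.86541615 -17.49068822  40.        ]]
bystand [[ 469.23411515  439.24894582    0.        ]
 [ 460.11035459 -129.61580287    0.        ]
 [ 449.50323348 -206.53455683    0.        ]
 [ 607.20976096  463.15050558    0.        ]
 [ 716.18038273   88.56979003    0.        ]
 [ 465.74670501  282.77067727    0.        ]]
top [ 416.43312008   90.87628779 1272.43866398]
side [ 196.93936948 -332.65917475  975.54007282]
```

```bash
cat >> h.py <<'E'
from scipy.spatial.transform import Rotation as Ro
RX,RY,RA=603.5,65.0,0.11
def where(o=None):
    o=o or r.get_obs(); p=np.array(o['eef_pos']); c,s=np.cos(RA),np.sin(RA); v=p[:2]-[RX,RY]
    return np.array([c*v[0]+s*v[1],-s*v[0]+c*v[1],p[2]])
def go(x,y,z,dyaw=0):
    "target in rest frame; tool y along rest y, z down"
    o=r.get_obs(); q=o['tcp_rot']; R=Ro.from_quat([*q[1:],q[0]]).as_matrix()
    W=fr(RX,RY,RA,[[x,y,z]])[0]; a=RA+dyaw; c,s=np.cos(a),np.sin(a)
    G=np.array([[-c,-s,0],[-s,c,0],[0,0,-1.]]) .T
    G=np.c_[[-c,-s,0],[-s,c,0],[0,0,-1]]
    print('clock %.2f rest'%o['clock'],where(o).round(1),'F',np.round(o['wrist_force'],1),'gap %.2f'%o['finger_gap'])
    print('travel cm',(R.T@(W-o['eef_pos'])/10).round(2),'rot',np.degrees(Ro.from_matrix(R.T@G).as_rotvec()).round(2))
E
python3 -c "
from h import *
go(-160,15,150)"
```

```text
clock 0.15 rest [-381.3  530.   195.6] F [ 0.5  0.6 -0.6] gap 1.00
travel cm [-40.58 -38.66   4.6 ] rot [ -0.08  -0.03 -23.14]
```

Request:
play_rows(rot=[[0,0,-7],[0,0,-14],[0,0,-21],[0,0,-23],[0,0,-23]], travel=[[-2.5,-2.4,0.3],[-5,-4.8,0.6],[-7.5,-7.2,0.9],[-10,-9.6,1.2],[-12.5,-12,1.5]], hand=[1,1,1,1,1])

```text
clock: 0.57
eef_pos: [251.4, 397.4, 180.3]
tcp_rot: [-0.0, -0.055, 0.998, -0.001]
wrist_force: [2.1, -0.0, -0.2]
finger_gap: 1.0
```

```bash
python3 -c "
from h import *
go(-160,15,150)"
```

```text
clock 0.57 rest [-313.5  369.   180.3] F [ 2.1 -0.  -0.2] gap 1.00
travel cm [-15.35 -35.4    3.07] rot [-0.09 -0.06  0.01]
```

Request:
play_rows(rot=[[0,0,0],[0,0,0],[0,0,0],[0,0,0],[0,0,0]], travel=[[-1.4,-3.3,0.3],[-2.8,-6.6,0.6],[-4.2,-9.9,0.9],[-5.6,-13.2,1.2],[-7,-16.5,1.5]], hand=[1,1,1,1,1])

```text
clock: 0.98
eef_pos: [339.4, 239.4, 165.3]
tcp_rot: [-0.0, -0.055, 0.998, -0.001]
wrist_force: [0.6, -0.2, -0.3]
finger_gap: 1.005
```

```bash
python3 -c "
from h import *
go(-160,15,150)"
```

```text
clock 0.98 rest [-243.4  202.3  165.3] F [ 0.6 -0.2 -0.3] gap 1.00
travel cm [ -8.33 -18.73   1.55] rot [-0.09 -0.05  0.03]
```

Request:
play_rows(rot=[[0,0,0],[0,0,0],[0,0,0],[0,0,0],[0,0,0]], travel=[[-1.6,-3.6,0.3],[-3.3,-7.4,0.6],[-5,-11.2,0.9],[-6.7,-15,1.2],[-8.3,-18.7,1.5]], hand=[1,1,1,1,1])

```text
clock: 1.4
eef_pos: [443.1, 60.6, 150.4]
tcp_rot: [-0.0, -0.055, 0.998, -0.001]
wrist_force: [-0.2, 1.0, -0.7]
finger_gap: 1.001
```

Request:
play_rows(rot=[[0,0,0]], travel=[[0,0,0]], hand=[1])

```text
clock: 1.48
eef_pos: [446.5, 55.2, 149.9]
tcp_rot: [0.001, -0.051, 0.999, -0.002]
wrist_force: [1.1, -0.4, 0.5]
finger_gap: 0.998
```

```bash
python3 -c "
from h import *
go(-160,15,60)
snap('wrist','w1.png')
"
```

```text
clock 1.48 rest [-157.2    7.5  149.9] F [ 1.1 -0.4  0.5] gap 1.00
travel cm [0.3  0.78 8.98] rot [-0.22  0.07 -0.4 ]
```

View pics/w1.png

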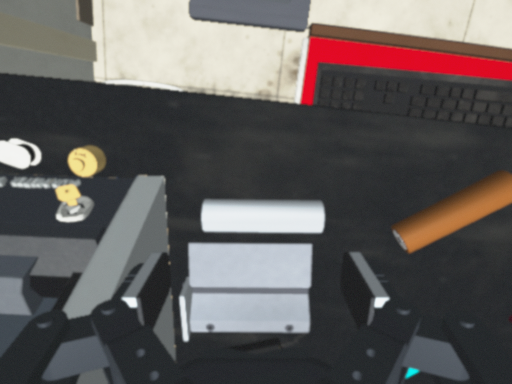

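The wrist view shows the bar at rows 200–233, columns 201–325, and the rest below it at rows 243–333 with the stop at its left end. It gives a second measurement.

Run:
```python
import cv2
a=cv2.imread('pics/w1.png')[190:345,165:335]; cv2.imwrite('pics/w1z.png',cv2.resize(a,None,fx=4,fy=4,interpolation=cv2.INTER_CUBIC)[:600])
```

```text
(no output)
```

View pics/w1z.png

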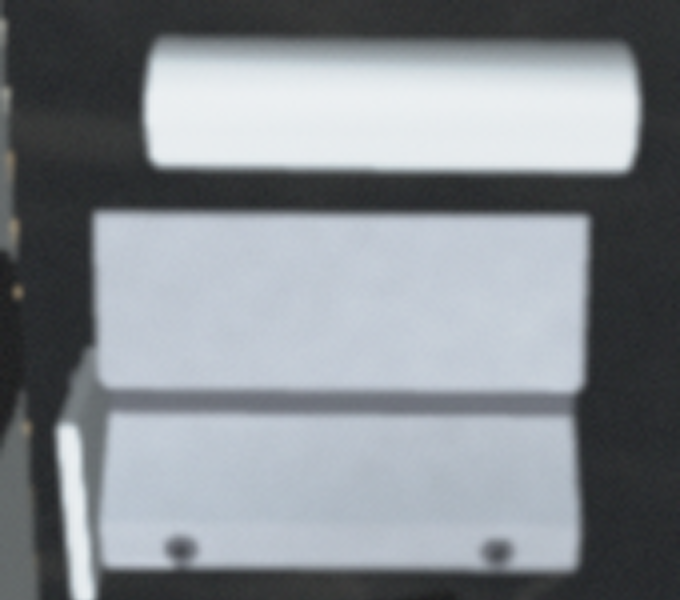

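```bash
cat > m2.py <<'E'
from h import *
def cam(w):
    R=Ro.from_quat([*w['q'][1:],w['q'][0]]).as_matrix(); A=w['tool_from_camera']; Rc=R@A[:3,:3]; tc=R@A[:3,3]+w['p']
    return dict(R=Rc.T,t=-Rc.T@tc,K=w['K'],k1=w['k1'])
if __name__=='__main__':
    d=cam(np.load('pics/w1.png.npz'))
    T=lambda L:np.array(L)/4+[165,190]-0.4
    M=[[-68,-75,0],[-68,75,0],[-16,-75,12],[-16,75,12],[50,75,24]]
    pm=T([[92,212],[590,214],[99,389],[584,389],[578,571]])
    g=lambda p:proj(d,fr(*p,M))-pm
    f=least_squares(lambda p:g(p).ravel(),[603,65,.11],x_scale=[10,10,.1]); print(f.x,g(f.x).round(2).tolist())
    a=np.linspace(0,2*np.pi,73)
    def pix(p,P):
        pts=np.concatenate([fr(*p,np.c_[18*np.cos(a),0*a+e,18+18*np.sin(a)]) for e in(65,-65)])
        h=cv2.convexHull(proj(d,pts).astype(np.float32))[:,0]; return [cv2.pointPolygonTest(h,tuple(map(float,q)),True) for q in P]
    pb=T([[144,105],[640,110],[250,36],[540,40],[250,168],[540,172]])
    b=least_squares(lambda p:pix(p,pb),[492,68,.1],x_scale=[10,10,.1],diff_step=[1e-4,1e-3,1e-2]); print(b.x,b.fun.round(2))
    F=f.x;v=b.x[:2]-F[:2];c,s=np.cos(F[2]),np.sin(F[2]);print('bar in rest',c*v[0]+s*v[1],-s*v[0]+c*v[1],b.x[2]-F[2])
E
python3 m2.py; python3 -c "
from h import *
print(r.get_obs()['clock'],where(),r.get_obs()['eef_pos'])"
```

```text
[6.06455093e+02 6.43396871e+01 1.12096563e-01] [[0.64, 0.96], [-0.98, -0.08], [0.24, -1.35], [-0.08, -1.72], [0.2, 2.21]]
[4.93219113e+02 6.68718419e+01 9.14275532e-02] [-0.41 -0.41 -0.28 -0.27 -0.32 -0.32]
bar in rest -112.2420316752687 15.18305990727751 -0.020669009857251605
1.5333 [-158.82975709    9.81773785  149.82349247] [444.55241982  57.32233955 149.82349247]
```

```bash
sed -i 's/RX,RY,RA=.*/RX,RY,RA=605.0,64.7,0.112/' h.py; python3 -c "
from h import *
go(-160,14,8)"
```

```text
clock 1.53 rest [-160.3   10.6  149.8] F [-0.4  0.3  0.7] gap 1.00
travel cm [-0.03  0.37 14.18] rot [-0.12 -0.04 -0.47]
```

Request:
play_rows(rot=[[0,0,0],[0,0,-0.4],[0,0,-0.4],[0,0,-0.4],[0,0,-0.4]], travel=[[0,0.1,3],[0,0.2,6],[0,0.3,9],[0,0.3,12],[0,0.3,14]], hand=[1,1,1,1,1])

```text
clock: 1.95
eef_pos: [441.6, 61.3, 7.4]
tcp_rot: [-0.002, -0.056, 0.998, -0.001]
wrist_force: [-0.3, 0.2, -0.7]
finger_gap: 1.0
```

Request:
play_rows(rot=[[0,0,0],[0,0,0]], travel=[[0,0,0],[0,0,0]], hand=[1,1])

```text
clock: 2.12
eef_pos: [439.0, 62.4, 6.5]
tcp_rot: [-0.004, -0.057, 0.998, -0.0]
wrist_force: [-0.1, -0.2, -0.2]
finger_gap: 0.999
```

```bash
python3 -c "
from h import *
go(-160,14,8)
snap('wrist','w2.png');snap('side','s2.png')
a=cv2.imread('pics/s2.png')[130:280,150:350]; cv2.imwrite('pics/s2z.png',cv2.resize(a,None,fx=4,fy=4,interpolation=cv2.INTER_CUBIC))
"
```

```text
clock 2.12 rest [-165.2   16.3    6.5] F [-0.1 -0.2 -0.2] gap 1.00
travel cm [-0.52 -0.23 -0.16] rot [-0.01 -0.48  0.1 ]
```

View pics/w2.png

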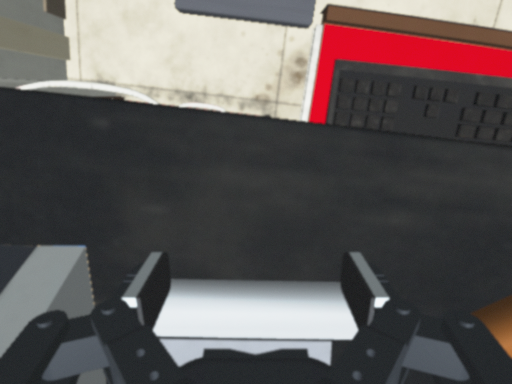

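View pics/s2z.png

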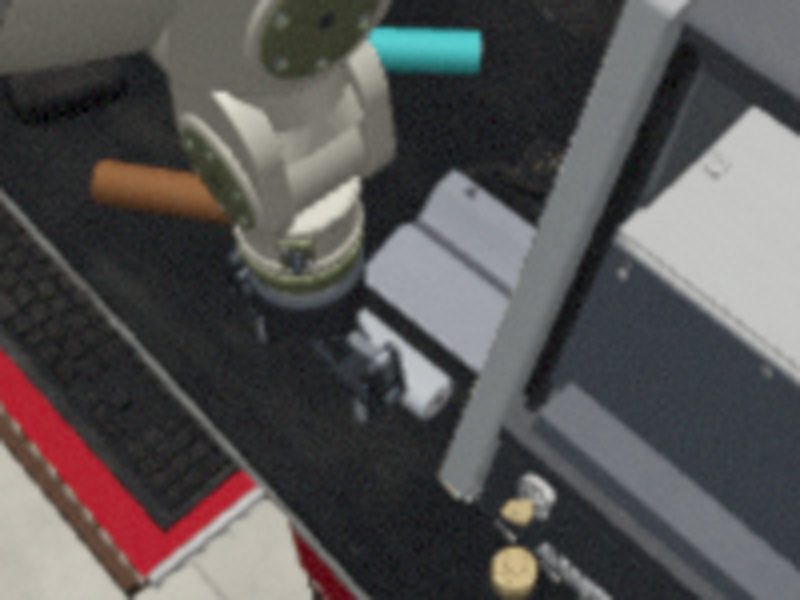

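```bash
python3 -c "
from h import *
from m2 import cam
s=np.load('pics/s2.png.npz');w=np.load('pics/w2.png.npz')
R=Ro.from_quat([*s['q'][1:],s['q'][0]]).as_matrix()
for zb in(0,13,30,48):
  P=np.array([[x,y,-zb] for x in(11,-11) for y in(-43,-55,43,55)])@R.T+s['p']
  print(zb,((proj(s,P)-[150,130])*4).round().tolist()); print('  w',proj(cam(w),P).round().tolist())
a=cv2.imread('pics/s2.png')[195:260,200:275]; a=np.clip(a.astype(float)*2,0,255).astype('uint8');cv2.imwrite('pics/s2y.png',cv2.resize(a,None,fx=9,fy=9,interpolation=cv2.INTER_CUBIC))
"
```

```text
0 [[356.0, 442.0], [368.0, 452.0], [273.0, 373.0], [261.0, 363.0], [377.0, 422.0], [389.0, 431.0], [293.0, 353.0], [282.0, 344.0]]
  w [[187.0, 214.0], [168.0, 214.0], [323.0, 214.0], [342.0, 214.0], [190.0, 245.0], [171.0, 245.0], [320.0, 245.0], [338.0, 245.0]]
13 [[356.0, 435.0], [368.0, 445.0], [271.0, 365.0], [259.0, 355.0], [376.0, 414.0], [388.0, 424.0], [292.0, 345.0], [280.0, 336.0]]
  w [[182.0, 223.0], [162.0, 223.0], [327.0, 223.0], [348.0, 223.0], [185.0, 255.0], [166.0, 255.0], [325.0, 256.0], [344.0, 255.0]]
30 [[354.0, 425.0], [367.0, 436.0], [269.0, 354.0], [257.0, 345.0], [375.0, 404.0], [388.0, 414.0], [290.0, 334.0], [278.0, 325.0]]
  w [[175.0, 235.0], [153.0, 235.0], [334.0, 236.0], [357.0, 236.0], [179.0, 271.0], [157.0, 271.0], [331.0, 271.0], [352.0, 271.0]]
48 [[353.0, 415.0], [366.0, 425.0], [266.0, 343.0], [254.0, 333.0], [374.0, 393.0], [387.0, 403.0], [287.0, 323.0], [276.0, 313.0]]
  w [[166.0, 252.0], [141.0, 252.0], [344.0, 252.0], [368.0, 252.0], [170.0, 290.0], [147.0, 290.0], [339.0, 291.0], [363.0, 291.0]]
```

View pics/s2y.png

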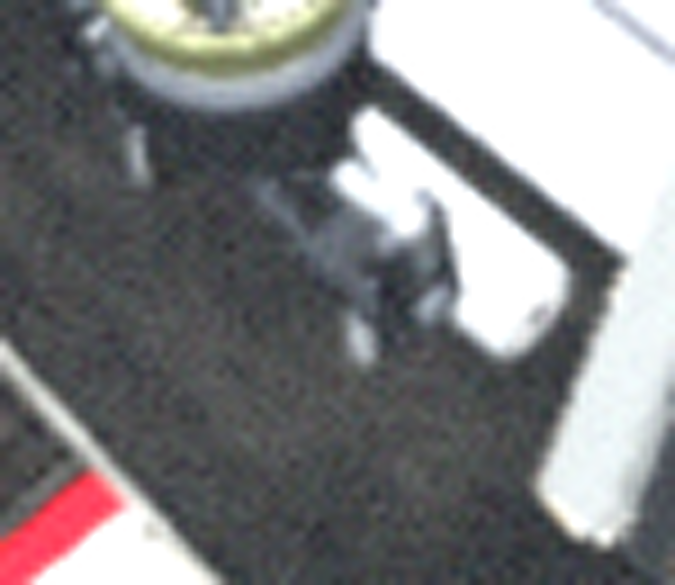

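Request:
play_rows(rot=[[0,0,0],[0,0,0],[0,0,0],[0,0,0],[0,0,0]], travel=[[0,0,-0.4],[0,0,-0.4],[0,0,-0.4],[0,0,-0.4],[0,0,-0.4]], hand=[0,0,0,0,0], squeeze=20)

```text
clock: 2.63
eef_pos: [442.5, 61.9, 13.0]
tcp_rot: [-0.001, -0.057, 0.998, -0.001]
wrist_force: [-0.5, 0.7, 0.0]
finger_gap: 0.499
```

```bash
python3 -c "
from h import *
go(-160,14,8)
snap('wrist','w3.png');a=cv2.imread('pics/w3.png')[200:384,100:420]; a=np.clip(a.astype(float)*1.8,0,255).astype('uint8');cv2.imwrite('pics/w3z.png',cv2.resize(a,None,fx=2.5,fy=2.5,interpolation=cv2.INTER_CUBIC))
"
```

```text
clock 2.63 rest [-161.8   15.4   13. ] F [-0.5  0.7  0. ] gap 0.50
travel cm [-0.18 -0.14  0.5 ] rot [-0.08 -0.11  0.07]
```

View pics/w3z.png

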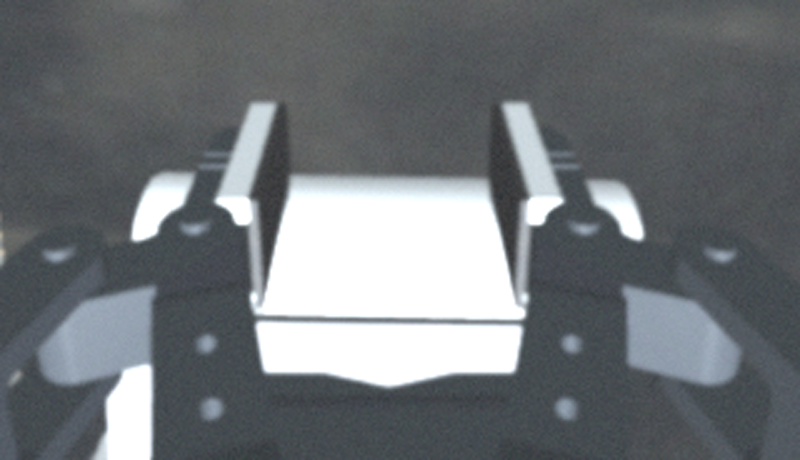

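Request:
play_rows(rot=[[0,0,0],[0,0,0],[0,0,0]], travel=[[-0.1,0,0.3],[-0.1,0,0.6],[-0.1,0,0.7]], hand=[0,0,0])

```text
clock: 2.93
eef_pos: [442.9, 61.9, 5.2]
tcp_rot: [-0.002, -0.056, 0.998, -0.001]
wrist_force: [0.5, -0.0, -0.5]
finger_gap: 0.501
```

```bash
python3 -c "
from h import *
go(-155,14,6)
snap('side','s4.png');snap('top','t4.png')
a=cv2.imread('pics/s4.png')[190:260,190:290]; a=np.clip(a.astype(float)*2.5,0,255).astype('uint8');a=cv2.resize(a,None,fx=8,fy=8,interpolation=cv2.INTER_CUBIC)
s=np.load('pics/s4.png.npz');R=Ro.from_quat([*s['q'][1:],s['q'][0]]).as_matrix()
for zb,c in((0,(0,0,255)),(20,(0,255,0))):
  for x in(11,-11):
    for y in (-25,-37,25,37):
      p=(proj(s,R@[x,y,-zb]+s['p'])[0]-[190,190])*8+4; cv2.circle(a,tuple(int(v) for v in p),4,c,-1)
cv2.imwrite('pics/s4z.png',a)
a=cv2.imread('pics/t4.png')[180:250,220:320]; a=np.clip(a.astype(float)*2.5,0,255).astype('uint8');cv2.imwrite('pics/t4z.png',cv2.resize(a,None,fx=8,fy=8,interpolation=cv2.INTER_CUBIC))
"
```

```text
clock 2.93 rest [-161.4   15.4    5.2] F [ 0.5 -0.  -0.5] gap 0.50
travel cm [-0.64 -0.14 -0.08] rot [-0.07 -0.18  0.06]
```

View pics/s4z.png

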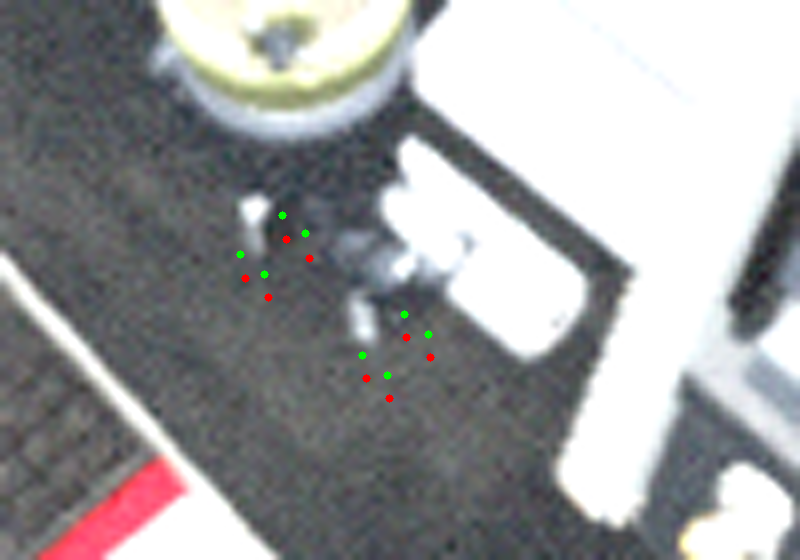

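View pics/t4z.png

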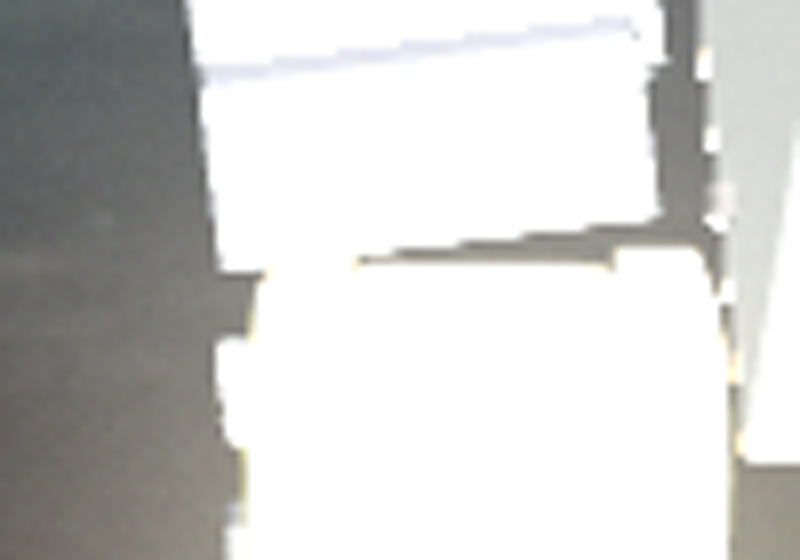

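Request:
play_rows(rot=[[0,0,0],[0,0,0],[0,0,0]], travel=[[0,0,0.2],[0,0,0.4],[0,0,0.4]], hand=[0,0,0])

```text
clock: 3.28
eef_pos: [442.4, 62.0, 0.8]
tcp_rot: [-0.002, -0.056, 0.998, -0.001]
wrist_force: [-0.4, -0.6, 0.4]
finger_gap: 0.503
```

Request:
play_rows(rot=[[0,0,0],[0,0,0],[0,0,0]], travel=[[0,0,0.2],[0,0,0.3],[0,0,0.3]], hand=[0,0,0])

```text
clock: 3.53
eef_pos: [442.1, 62.0, -2.5]
tcp_rot: [-0.002, -0.056, 0.998, -0.001]
wrist_force: [0.6, -0.3, 0.5]
finger_gap: 0.5
```

Request:
play_rows(rot=[[0,0,0],[0,0,0],[0,0,0]], travel=[[0,0,0.2],[0,0,0.2],[0,0,0.2]], hand=[0,0,0])

```text
clock: 3.78
eef_pos: [441.9, 62.0, -4.6]
tcp_rot: [-0.002, -0.056, 0.998, -0.001]
wrist_force: [-0.4, -0.1, 0.4]
finger_gap: 0.499
```

Request:
play_rows(rot=[[0,0,0],[0,0,0],[0,0,0]], travel=[[0,0,0.2],[0,0,0.2],[0,0,0.2]], hand=[0,0,0])

```text
clock: 4.03
eef_pos: [441.8, 62.0, -6.7]
tcp_rot: [-0.003, -0.056, 0.998, -0.001]
wrist_force: [0.2, -0.4, 0.3]
finger_gap: 0.5
```

Request:
play_rows(rot=[[0,0,0],[0,0,0],[0,0,0]], travel=[[0,0,0.2],[0,0,0.2],[0,0,0.2]], hand=[0,0,0])

```text
clock: 4.28
eef_pos: [441.7, 62.0, -8.8]
tcp_rot: [-0.003, -0.056, 0.998, -0.001]
wrist_force: [-0.2, 0.4, 0.6]
finger_gap: 0.497
```

Request:
play_rows(rot=[[0,0,0],[0,0,0],[0,0,0]], travel=[[0,0,0.2],[0,0,0.3],[0,0,0.3]], hand=[0,0,0])

```text
clock: 4.53
eef_pos: [441.4, 62.0, -12.1]
tcp_rot: [-0.003, -0.056, 0.998, -0.001]
wrist_force: [0.1, 0.9, 0.2]
finger_gap: 0.505
```

Request:
play_rows(rot=[[0,0,0],[0,0,0],[0,0,0]], travel=[[0,0,0.2],[0,0,0.3],[0,0,0.3]], hand=[0,0,0])

```text
clock: 4.78
eef_pos: [441.1, 62.0, -15.4]
tcp_rot: [-0.003, -0.056, 0.998, -0.0]
wrist_force: [-0.9, 0.9, 0.0]
finger_gap: 0.501
```

```bash
python3 -c "
from h import *
go(-155,14,6)
snap('wrist','w5.png');snap('side','s5.png')
a=cv2.imread('pics/w5.png')[200:384,100:420]; a=np.clip(a.astype(float)*2.5,0,255).astype('uint8');cv2.imwrite('pics/w5z.png',cv2.resize(a,None,fx=2.5,fy=2.5,interpolation=cv2.INTER_CUBIC))
a=cv2.imread('pics/s5.png')[190:260,190:290]; a=np.clip(a.astype(float)*2.5,0,255).astype('uint8');a=cv2.resize(a,None,fx=8,fy=8,interpolation=cv2.INTER_CUBIC)
cv2.imwrite('pics/s5z.png',a)
"
```

```text
clock 4.78 rest [-163.2   15.6  -15.4] F [-0.9  0.9  0. ] gap 0.50
travel cm [-0.8  -0.17 -2.14] rot [-0.04 -0.37  0.06]
```

View pics/w5z.png

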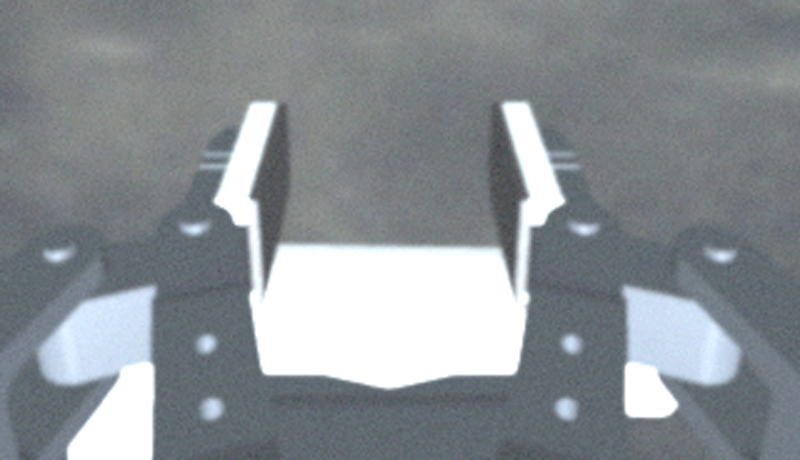

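View pics/s5z.png

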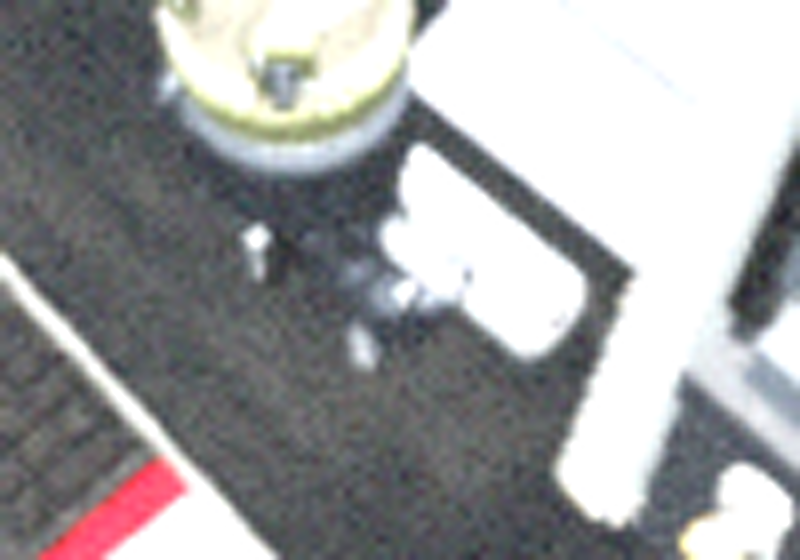

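```bash
python3 -c "
from h import *
from m2 import cam
s=np.load('pics/s5.png.npz');w=cam(np.load('pics/w5.png.npz'))
R=Ro.from_quat([*s['q'][1:],s['q'][0]]).as_matrix()
for nm,sp,wp in(('left',[260,282],[513,102]),('right',[370,368],[262,102])):
  a=np.array(sp)/8+190-.4; b=np.array(wp)/2.5+[100,200]-.4
  f=least_squares(lambda v:np.r_[proj(s,R@v+s['p'])[0]-a,proj(w,R@v+s['p'])[0]-b],[0,0,-20.]); print(nm,f.x,f.fun.round(2))
  for xx in (11,-11):
    f=least_squares(lambda v:np.r_[proj(s,R@np.r_[xx,v]+s['p'])[0]-a],[0,-20.]); print('  x',xx,f.x,f.fun.round(2))
"
```

```text
left [ 11.15298734  25.08392624 -39.66770385] [-0.03 -0.67 -0.07 -0.09]
  x 11 [ 25.78629402 -34.01089015] [-0. -0.]
  x -11 [56.23637376 40.33499087] [ 0. -0.]
right [  7.51215391 -27.48351096 -32.85025052] [ 0.17 -0.54 -0.04 -0.1 ]
  x 11 [-30.5340128  -39.25721542] [-0. -0.]
  x -11 [-4.46978887 34.68011621] [ 0. -0.]
```

Request:
play_rows(rot=[[0,0.3,0],[0,0.3,0],[0,0.3,0]], travel=[[0,0,0.3],[-0.3,0,0.6],[-0.5,0,0.7]], hand=[0,0,0])

```text
clock: 5.13
eef_pos: [446.4, 62.6, -22.6]
tcp_rot: [-0.006, -0.056, 0.998, -0.001]
wrist_force: [-0.2, -0.7, -0.3]
finger_gap: 0.497
```

```bash
python3 -c "
from h import *
go(-145,15,-22)
"
```

```text
clock 5.13 rest [-157.8   15.6  -22.6] F [-0.2 -0.7 -0.3] gap 0.50
travel cm [-1.28 -0.06 -0.08] rot [-0.04 -0.67  0.06]
```

Request:
play_rows(rot=[[0,-0.4,0],[0,-0.7,0],[0,-0.7,0],[0,-0.7,0],[0,-0.7,0]], travel=[[-0.4,0,0],[-0.8,0,0],[-1.2,0,0],[-1.5,0,0],[-1.6,0,0]], hand=[0,0,0,0,0])

```text
clock: 5.55
eef_pos: [463.3, 64.4, -22.6]
tcp_rot: [0.001, -0.056, 0.998, -0.0]
wrist_force: [0.5, -0.3, 0.4]
finger_gap: 0.501
```

```bash
python3 -c "
from h import *
go(-120,15,-21)
snap('wrist','w6.png')
a=cv2.imread('pics/w6.png')[200:384,100:420]; a=np.clip(a.astype(float)*1,0,255).astype('uint8');cv2.imwrite('pics/w6z.png',cv2.resize(a,None,fx=2.5,fy=2.5,interpolation=cv2.INTER_CUBIC))
"
```

```text
clock 5.55 rest [-140.8   15.5  -22.6] F [ 0.5 -0.3  0.4] gap 0.50
travel cm [-2.08 -0.05 -0.16] rot [-0.04  0.09  0.06]
```

View pics/w6z.png

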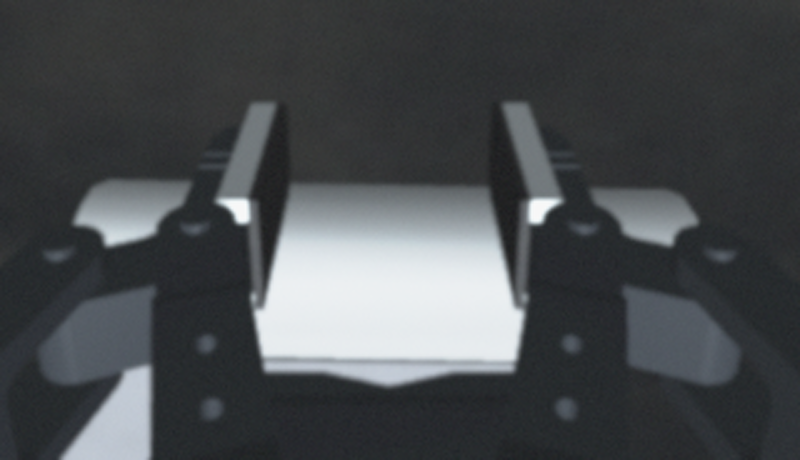

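Request:
play_rows(rot=[[0,0,0],[0,0,0],[0,0,0],[0,0,0],[0,0,0]], travel=[[-0.3,0,0],[-0.6,0,0],[-0.9,0,-0.1],[-1.2,0,-0.1],[-1.5,0,-0.1]], hand=[0,0,0,0,0])

```text
clock: 6.02
eef_pos: [478.6, 66.1, -21.5]
tcp_rot: [0.001, -0.056, 0.998, -0.0]
wrist_force: [0.8, -0.2, 0.3]
finger_gap: 0.501
```

```bash
python3 -c "
from h import *
go(-100,15,-21)
snap('wrist','w7.png')
a=cv2.imread('pics/w7.png')[200:384,100:420]; cv2.imwrite('pics/w7z.png',cv2.resize(a,None,fx=2.5,fy=2.5,interpolation=cv2.INTER_CUBIC))
"
```

```text
clock 6.02 rest [-125.4   15.5  -21.5] F [ 0.8 -0.2  0.3] gap 0.50
travel cm [-2.54 -0.06 -0.05] rot [-0.04  0.1   0.06]
```

View pics/w7z.png

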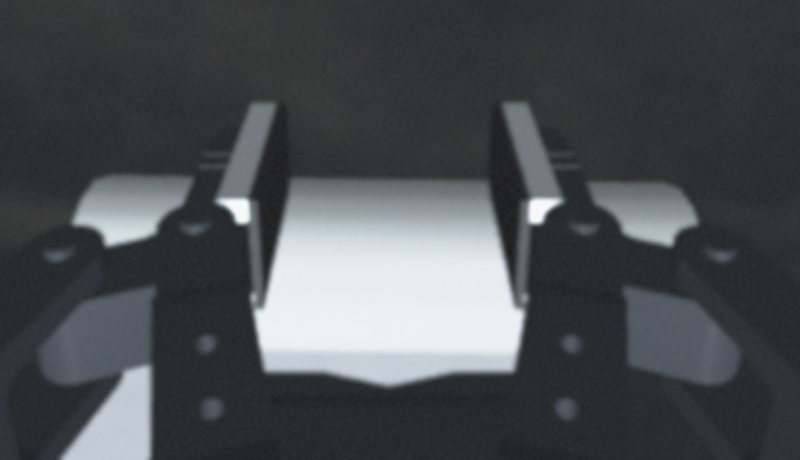

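Request:
play_rows(rot=[[0,0,0],[0,0,0],[0,0,0],[0,0,0],[0,0,0]], travel=[[-0.3,0,0],[-0.6,0,0],[-0.9,0,0],[-1.2,0,0],[-1.5,0,0]], hand=[0,0,0,0,0])

```text
clock: 6.48
eef_pos: [494.6, 67.8, -21.4]
tcp_rot: [0.001, -0.056, 0.998, -0.0]
wrist_force: [-0.8, -0.1, 0.5]
finger_gap: 0.503
```

Request:
play_rows(rot=[[0,0,0],[0,0,0],[0,0,0],[0,0,0],[0,0,0]], travel=[[-0.3,0,0],[-0.6,0,0],[-0.9,0,-0.1],[-1.2,0,-0.1],[-1.5,0,-0.2]], hand=[0,0,0,0,0])

```text
clock: 6.9
eef_pos: [508.2, 69.4, -19.7]
tcp_rot: [-0.0, -0.056, 0.998, -0.001]
wrist_force: [-7.0, -1.1, 5.0]
finger_gap: 0.502
```

```bash
python3 -c "
from h import *
go(-80,15,-19)
snap('wrist','w8.png')
a=cv2.imread('pics/w8.png')[200:384,100:420]; cv2.imwrite('pics/w8z.png',cv2.resize(a,None,fx=2.5,fy=2.5,interpolation=cv2.INTER_CUBIC))
"
```

```text
clock 6.90 rest [-95.6  15.4 -19.7] F [-7.  -1.1  5. ] gap 0.50
travel cm [-1.56 -0.05 -0.07] rot [-0.06 -0.01  0.04]
```

View pics/w8z.png

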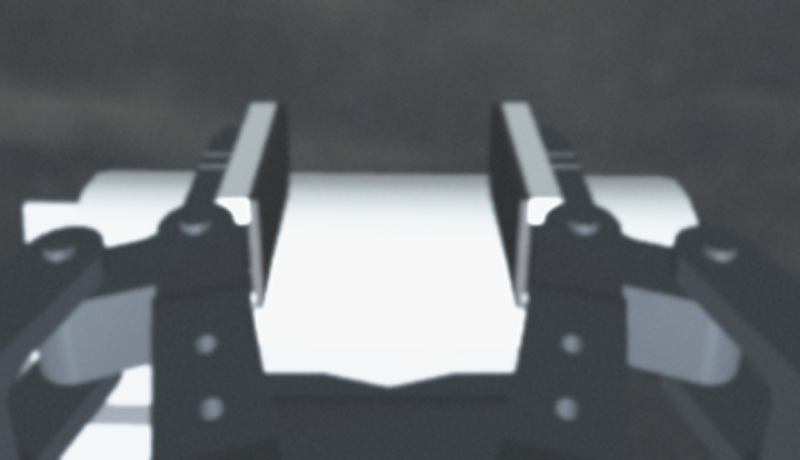

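Request:
play_rows(rot=[[0,0,0],[0,0,0],[0,0,0],[0,0,0],[0,0,0]], travel=[[-0.3,0,-0.1],[-0.6,0,-0.2],[-0.9,0,-0.2],[-1.2,0,-0.3],[-1.5,0,-0.4]], hand=[0,0,0,0,0])

```text
clock: 7.37
eef_pos: [522.0, 70.9, -15.6]
tcp_rot: [-0.001, -0.056, 0.998, -0.001]
wrist_force: [-5.8, -0.3, 4.5]
finger_gap: 0.5
```

Request:
play_rows(rot=[[0,0,0],[0,0,0],[0,0,0],[0,0,0],[0,0,0]], travel=[[-0.3,0,-0.1],[-0.6,0,-0.2],[-0.9,0,-0.2],[-1.2,0,-0.3],[-1.5,0,-0.4]], hand=[0,0,0,0,0])

```text
clock: 7.78
eef_pos: [534.7, 72.6, -11.9]
tcp_rot: [-0.003, -0.056, 0.998, -0.001]
wrist_force: [-7.3, -1.3, 5.8]
finger_gap: 0.498
```

```bash
python3 -c "
from h import *
go(-45,15,-13)
snap('wrist','w9.png')
a=cv2.imread('pics/w9.png')[200:384,100:420]; cv2.imwrite('pics/w9z.png',cv2.resize(a,None,fx=2.5,fy=2.5,interpolation=cv2.INTER_CUBIC))
snap('top','t9.png')
a=cv2.imread('pics/t9.png')[130:250,220:360]; cv2.imwrite('pics/t9z.png',cv2.resize(a,None,fx=4,fy=4,interpolation=cv2.INTER_CUBIC))
"
```

```text
clock 7.78 rest [-69.   15.7 -11.9] F [-7.3 -1.3  5.8] gap 0.50
travel cm [-2.4  -0.07  0.1 ] rot [-0.05 -0.4   0.04]
```

View pics/w9z.png

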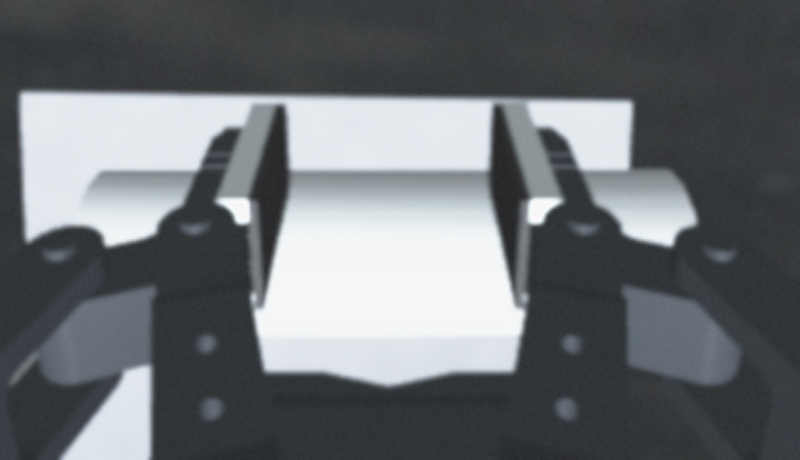

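View pics/t9z.png

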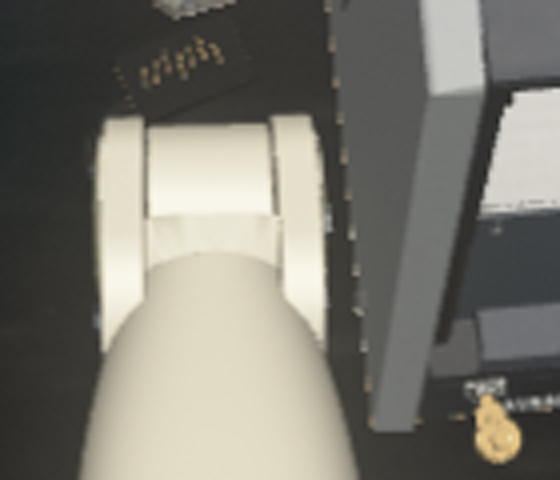

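Request:
play_rows(rot=[[0,0,0],[0,0,0],[0,0,0],[0,0,0],[0,0,0]], travel=[[-0.3,0,0],[-0.6,0,0],[-0.9,0,0],[-1.2,0,0],[-1.5,0,0]], hand=[0,0,0,0,0])

```text
clock: 8.3
eef_pos: [550.8, 74.4, -11.8]
tcp_rot: [-0.003, -0.056, 0.998, -0.001]
wrist_force: [-3.1, -0.7, 1.7]
finger_gap: 0.499
```

```bash
python3 -c "
from h import *
go(-45,15,-13)
"
```

```text
clock 8.30 rest [-52.8  15.7 -11.8] F [-3.1 -0.7  1.7] gap 0.50
travel cm [-0.78 -0.07  0.12] rot [-0.05 -0.3   0.04]
```

Request:
play_rows(rot=[[0,0,0],[0,0,0],[0,0,0],[0,0,0],[0,0,0]], travel=[[-0.2,0,0],[-0.4,0,0],[-0.6,0,0],[-0.8,0,0],[-0.9,0,0]], hand=[0,0,0,0,0])

```text
clock: 8.72
eef_pos: [561.6, 75.5, -11.5]
tcp_rot: [-0.001, -0.056, 0.998, -0.001]
wrist_force: [-0.6, -0.6, -0.6]
finger_gap: 0.502
```

```bash
python3 -c "
from h import *
go(-45,15,-13)
snap('wrist','w10.png')
a=cv2.imread('pics/w10.png')[200:384,100:420]; cv2.imwrite('pics/w10z.png',cv2.resize(a,None,fx=2.5,fy=2.5,interpolation=cv2.INTER_CUBIC))
"
```

```text
clock 8.72 rest [-42.   15.6 -11.5] F [-0.6 -0.6 -0.6] gap 0.50
travel cm [ 0.3  -0.06  0.15] rot [-0.05 -0.14  0.05]
```

View pics/w10z.png

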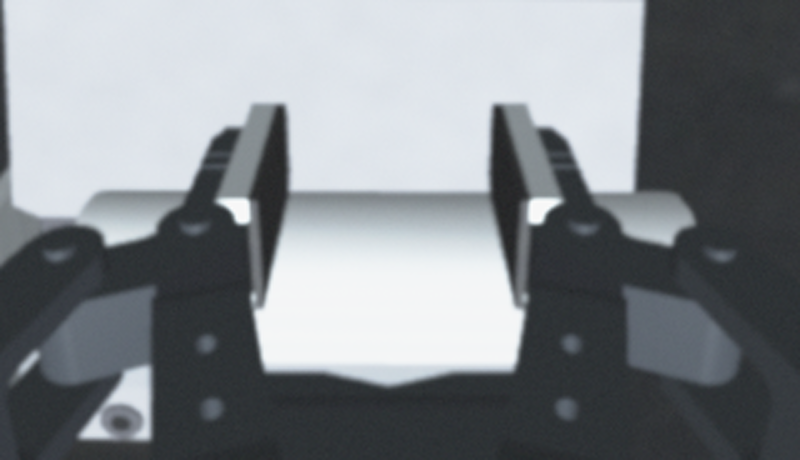

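The force dropped to zero and the bar has gone over the crest. I'll back off and lift to check it.

Request:
play_rows(rot=[[0,0,0],[0,0,0],[0,0,0],[0,0,0],[0,0,0]], travel=[[1,0,-0.5],[2.5,0,-2.5],[4,0.5,-5.5],[5,1,-8.5],[6,1.5,-11.5]], hand=[0,0,-1,-1,-1])

```text
clock: 9.18
eef_pos: [499.0, 83.8, 104.9]
tcp_rot: [-0.001, -0.056, 0.998, -0.0]
wrist_force: [1.1, 0.4, 0.6]
finger_gap: 0.083
```

Request:
play_rows(rot=[[0,0,0],[0,0,0],[0,0,0],[0,0,0]], travel=[[0.4,1,-0.5],[0.4,1,-0.5],[0.4,1,-0.5],[0.4,1,-0.5]], hand=[-1,-1,-1,-1])

```text
clock: 9.52
eef_pos: [493.5, 93.2, 108.9]
tcp_rot: [-0.002, -0.056, 0.998, -0.001]
wrist_force: [0.8, 0.4, -0.5]
finger_gap: -0.003
```

```bash
python3 -c "
from h import *
go(0,100,100)
snap('wrist','w11.png')
a=cv2.imread('pics/w11.png'); cv2.imwrite('pics/w11z.png',cv2.resize(a[150:,90:],None,fx=1.8,fy=1.8,interpolation=cv2.INTER_CUBIC))
"
```

```text
clock 9.52 rest [-107.7   40.8  108.9] F [ 0.8  0.4 -0.5] gap -0.00
travel cm [-10.77   5.92   0.84] rot [-0.05 -0.22  0.05]
```

View pics/w11z.png

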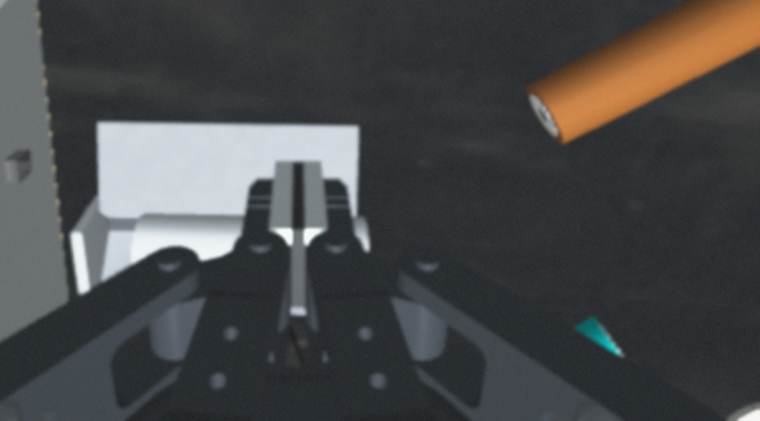

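```bash
python3 -c "
from h import *
from m2 import cam
w=cam(np.load('pics/w11.png.npz'))
P=np.array([[369,235],[133,235],[97,122],[359,126],[150,214]])/1.8+[90,150]-.4
for p,z in zip(P,[21.5,21.5,0,0,33]):
  X=ray(w,p,z)[0]; v=X[:2]-[RX,RY]; c,s=np.cos(RA),np.sin(RA); print(z,c*v[0]+s*v[1],-s*v[0]+c*v[1])
go(0,115,60)
"
```

```text
21.5 -7.30072132040142 80.9700536707554
21.5 -6.611772764966972 -54.55662582194398
0 -67.7956620129579 -75.72523971023843
0 -65.81821390900875 75.22779291058308
33 -27.95007077214457 -39.840199948384004
clock 9.57 rest [-107.8   40.7  108.5] F [ 0.6  0.2 -0.5] gap 0.00
travel cm [-10.81   7.43   4.79] rot [-0.05 -0.27  0.03]
```

Request:
play_rows(rot=[[0,0,0],[0,0,0],[0,0,0],[0,0,0],[0,0,0]], travel=[[-2,3,0],[-4.5,6,0],[-7,7.5,0.5],[-9.5,7.5,2.5],[-10.8,7.5,4.8]], hand=[-1,-1,-1,-1,-1])

```text
clock: 9.98
eef_pos: [595.8, 180.9, 58.9]
tcp_rot: [-0.001, -0.057, 0.998, -0.0]
wrist_force: [0.7, 1.0, 0.5]
finger_gap: -0.003
```

Request:
play_rows(rot=[[0,0,0],[0,0,0]], travel=[[0,0,0],[0,0,0]], hand=[-1,-1])

```text
clock: 10.15
eef_pos: [594.2, 180.4, 55.2]
tcp_rot: [-0.004, -0.057, 0.998, -0.001]
wrist_force: [-0.2, 0.3, -0.5]
finger_gap: -0.003
```

```bash
python3 -c "
from h import *
go(0,115,-15)
"
```

```text
clock 10.15 rest [  2.2 116.1  55.2] F [-0.2  0.3 -0.5] gap -0.00
travel cm [ 0.17 -0.11  7.02] rot [-0.06 -0.43  0.09]
```

Request:
play_rows(rot=[[0,-0.4,0],[0,-0.4,0],[0,-0.4,0],[0,-0.4,0],[0,-0.4,0]], travel=[[0.1,0,2],[0.2,0,4],[0.2,0,6],[0.2,0,6.8],[0.2,0,6.8]], hand=[-1,-1,-1,-1,-1])

```text
clock: 10.57
eef_pos: [589.4, 179.3, -14.3]
tcp_rot: [-0.002, -0.056, 0.998, -0.001]
wrist_force: [-0.0, -0.6, -0.6]
finger_gap: -0.004
```

```bash
python3 -c "
from h import *
go(0,100,-15)
snap('side','s12.png');snap('wrist','w12.png')
a=cv2.imread('pics/s12.png')[130:260,170:300]; a=np.clip(a.astype(float)*1.3,0,255).astype('uint8');cv2.imwrite('pics/s12z.png',cv2.resize(a,None,fx=4.5,fy=4.5,interpolation=cv2.INTER_CUBIC))
a=cv2.imread('pics/w12.png'); cv2.imwrite('pics/w12z.png',cv2.resize(a[150:,90:],None,fx=1.8,fy=1.8,interpolation=cv2.INTER_CUBIC))
"
```

```text
clock 10.57 rest [ -2.7 115.6 -14.3] F [-0.  -0.6 -0.6] gap -0.00
travel cm [-0.27 -1.56  0.07] rot [-0.08 -0.28  0.06]
```

View pics/s12z.png

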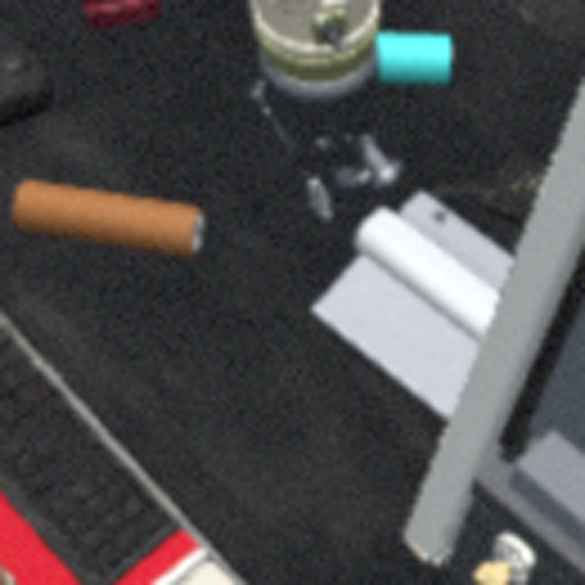

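View pics/w12z.png

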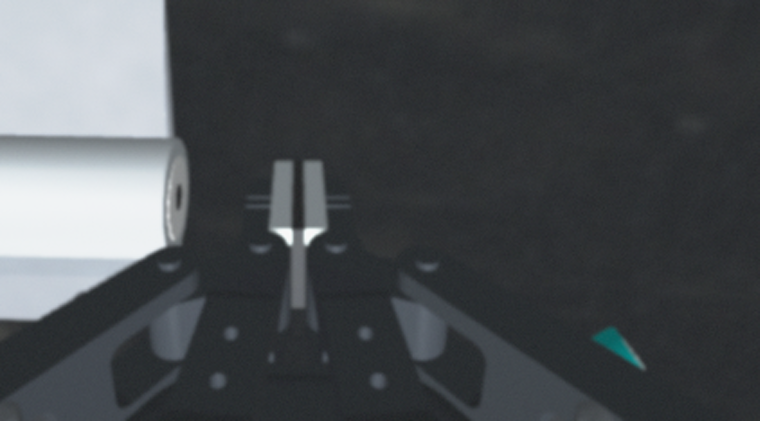

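Request:
play_rows(rot=[[0,-0.3,0],[0,-0.3,0],[0,-0.3,0],[0,-0.3,0],[0,-0.3,0]], travel=[[-0.1,-0.3,0],[-0.2,-0.6,0],[-0.2,-0.9,0],[-0.2,-1.2,0],[-0.2,-1.5,0]], hand=[-1,-1,-1,-1,-1])

```text
clock: 11.08
eef_pos: [596.0, 164.8, -11.3]
tcp_rot: [0.003, -0.056, 0.998, -0.0]
wrist_force: [-0.5, -0.7, -0.6]
finger_gap: -0.002
```

Request:
play_rows(rot=[[0,0,0],[0,0,0],[0,0,0],[0,0,0],[0,0,0]], travel=[[0,-0.2,0],[0,-0.4,0],[0,-0.6,0],[0,-0.8,0],[0,-1,0]], hand=[-1,-1,-1,-1,-1])

```text
clock: 11.5
eef_pos: [597.0, 155.4, -11.3]
tcp_rot: [0.003, -0.057, 0.998, 0.0]
wrist_force: [0.2, 3.5, -0.4]
finger_gap: -0.002
```

```bash
python3 -c "
from h import *
go(0,70,-15)
snap('wrist','w13.png')
a=cv2.imread('pics/w13.png'); cv2.imwrite('pics/w13z.png',cv2.resize(a[150:,90:],None,fx=1.8,fy=1.8,interpolation=cv2.INTER_CUBIC))
"
```

```text
clock 11.50 rest [  2.2  91.  -11.3] F [ 0.2  3.5 -0.4] gap -0.00
travel cm [ 0.22 -2.1   0.37] rot [0.02 0.34 0.08]
```

View pics/w13z.png

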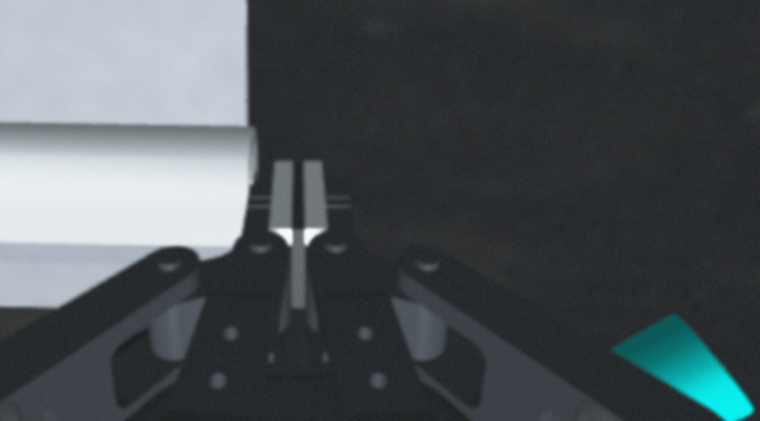

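Request:
play_rows(rot=[[0,0,0],[0,0,0],[0,0,0],[0,0,0],[0,0,0]], travel=[[0.1,-0.2,0.1],[0.2,-0.4,0.2],[0.2,-0.6,0.3],[0.2,-0.8,0.3],[0.2,-1,0.3]], hand=[-1,-1,-1,-1,-1])

```text
clock: 11.97
eef_pos: [596.0, 144.7, -14.4]
tcp_rot: [0.003, -0.057, 0.998, 0.0]
wrist_force: [0.2, 2.9, 1.0]
finger_gap: 0.0
```

Request:
play_rows(rot=[[0,0,0],[0,0,0],[0,0,0],[0,0,0],[0,0,0]], travel=[[0,-0.1,0],[0,-0.2,0],[0,-0.3,0],[0,-0.4,0],[0,-0.5,0]], hand=[-1,-1,-1,-1,-1])

```text
clock: 12.38
eef_pos: [596.4, 139.6, -14.5]
tcp_rot: [0.003, -0.057, 0.998, 0.0]
wrist_force: [-0.3, 3.3, 1.2]
finger_gap: -0.002
```

```bash
python3 -c "
from h import *
go(0,70,-15)
"
```

```text
clock 12.38 rest [ -0.2  75.4 -14.5] F [-0.3  3.3  1.2] gap -0.00
travel cm [-0.02 -0.54  0.05] rot [-0.01  0.29  0.08]
```

Request:
play_rows(rot=[[0,0,0],[0,0,0],[0,0,0],[0,0,0]], travel=[[0,-0.1,0],[0,-0.2,0],[0,-0.3,0],[0,-0.3,0]], hand=[-1,-1,-1,-1])

```text
clock: 12.72
eef_pos: [596.8, 136.4, -14.5]
tcp_rot: [0.003, -0.057, 0.998, -0.0]
wrist_force: [-0.6, 3.4, 1.7]
finger_gap: 0.002
```

Request:
play_rows(rot=[[0,0,0],[0,0,0],[0,0,0]], travel=[[0,-0.1,0],[0,-0.2,0],[0,-0.2,0]], hand=[-1,-1,-1])

```text
clock: 12.97
eef_pos: [596.9, 134.1, -14.5]
tcp_rot: [0.002, -0.056, 0.998, -0.0]
wrist_force: [-0.1, 3.3, 0.7]
finger_gap: 0.0
```

Rest y is now about 70 and the force is still just sliding friction. I'll continue in small steps.

Request:
play_rows(rot=[[0,0,0],[0,0,0],[0,0,0]], travel=[[0,-0.1,0],[0,-0.2,0],[0,-0.2,0]], hand=[-1,-1,-1])

```text
clock: 13.22
eef_pos: [597.1, 132.1, -14.5]
tcp_rot: [0.002, -0.056, 0.998, -0.0]
wrist_force: [-1.0, 4.0, 0.3]
finger_gap: 0.0
```

Request:
play_rows(rot=[[0,0,0],[0,0,0]], travel=[[0,-0.1,0],[0,-0.1,0]], hand=[-1,-1])

```text
clock: 13.38
eef_pos: [597.1, 132.1, -14.5]
tcp_rot: [0.002, -0.057, 0.998, 0.001]
wrist_force: [-0.5, 6.9, 1.7]
finger_gap: 0.001
```

Request:
play_rows(rot=[[0,0,0],[0,0,0]], travel=[[0,-0.1,0],[0,-0.1,0]], hand=[-1,-1])

```text
clock: 13.55
eef_pos: [597.1, 132.2, -14.5]
tcp_rot: [0.002, -0.057, 0.998, 0.002]
wrist_force: [-0.3, 6.8, 1.4]
finger_gap: -0.0
```

```bash
python3 -c "
from h import *
go(0,70,-15)
snap('wrist','w14.png')
a=cv2.imread('pics/w14.png'); cv2.imwrite('pics/w14z.png',cv2.resize(a[100:350,:320],None,fx=2.4,fy=2.4,interpolation=cv2.INTER_CUBIC))
"
```

```text
clock 13.55 rest [ -0.3  68.  -14.5] F [-0.3  6.8  1.4] gap -0.00
travel cm [-0.03  0.2   0.05] rot [0.22 0.29 0.13]
```

View pics/w14z.png

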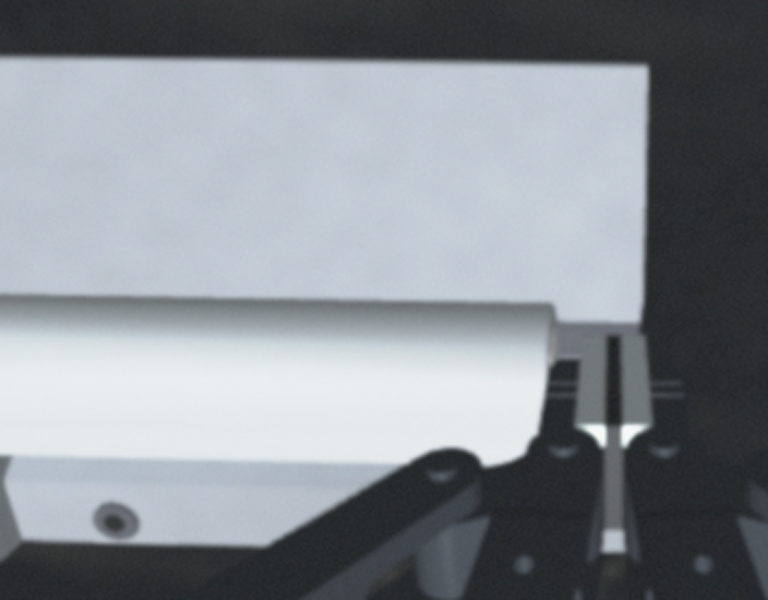

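Request:
play_rows(rot=[[0,0,0],[0,0,0],[0,0,0]], travel=[[0,-0.2,0],[0,-0.3,0],[0,-0.3,0]], hand=[-1,-1,-1])

```text
clock: 13.85
eef_pos: [597.1, 132.3, -14.4]
tcp_rot: [0.002, -0.058, 0.998, 0.005]
wrist_force: [-1.6, 13.7, 1.8]
finger_gap: -0.001
```

Request:
play_rows(rot=[[0,0,0],[0,0,0],[0,0,0],[0,0,0],[0,0,0]], travel=[[0,0.5,0],[0,1,0],[0,2,0],[0,3,-1],[0,3,-4]], hand=[-1,-1,-1,-1,-1])

```text
clock: 14.27
eef_pos: [589.2, 162.8, 22.3]
tcp_rot: [-0.002, -0.059, 0.998, 0.005]
wrist_force: [-0.4, 0.4, -0.6]
finger_gap: -0.004
```

Request:
play_rows(rot=[[0,0,0],[0,0,0],[0,0,0],[0,0,0],[0,0,0]], travel=[[0,0,-3],[2,0,-6],[5,0,-9],[8,0,-10],[10,-1,-10]], hand=[-1,-1,-1,-1,-1])

```text
clock: 14.68
eef_pos: [491.3, 141.6, 126.8]
tcp_rot: [0.001, -0.06, 0.998, 0.005]
wrist_force: [-0.4, 0.9, -0.4]
finger_gap: 0.002
```

```bash
python3 -c "
from h import *
go(-150,30,130)
"
```

```text
clock 14.68 rest [-104.4   89.1  126.8] F [-0.4  0.9 -0.4] gap 0.00
travel cm [ 4.6  -5.88 -0.39] rot [0.54 0.11 0.43]
```

Request:
play_rows(rot=[[0,0,0],[0,0,0],[0,0,0],[0,0,0],[0,0,0]], travel=[[2,-2,-1],[4,-4,-2],[6,-6,-3],[7,-7,-4],[7,-7,-4]], hand=[-1,-1,-1,-1,-1])

```text
clock: 15.1
eef_pos: [429.4, 62.0, 168.6]
tcp_rot: [0.002, -0.059, 0.998, 0.004]
wrist_force: [-0.0, 0.7, 0.3]
finger_gap: 0.0
```

```bash
python3 -c "
from h import *
go(-150,30,130)
snap('wrist','w15.png');snap('top','t15.png');snap('side','s15.png')
a=cv2.imread('pics/w15.png'); cv2.imwrite('pics/w15z.png',cv2.resize(a[190:384,100:360],None,fx=3,fy=3,interpolation=cv2.INTER_CUBIC))
a=cv2.imread('pics/t15.png')[130:250,220:360]; cv2.imwrite('pics/t15z.png',cv2.resize(a,None,fx=5,fy=5,interpolation=cv2.INTER_CUBIC))
"
```

```text
clock 15.10 rest [-174.8   17.   168.6] F [-0.   0.7  0.3] gap 0.00
travel cm [-2.47  1.26  3.89] rot [0.44 0.28 0.3 ]
```

View pics/w15z.png

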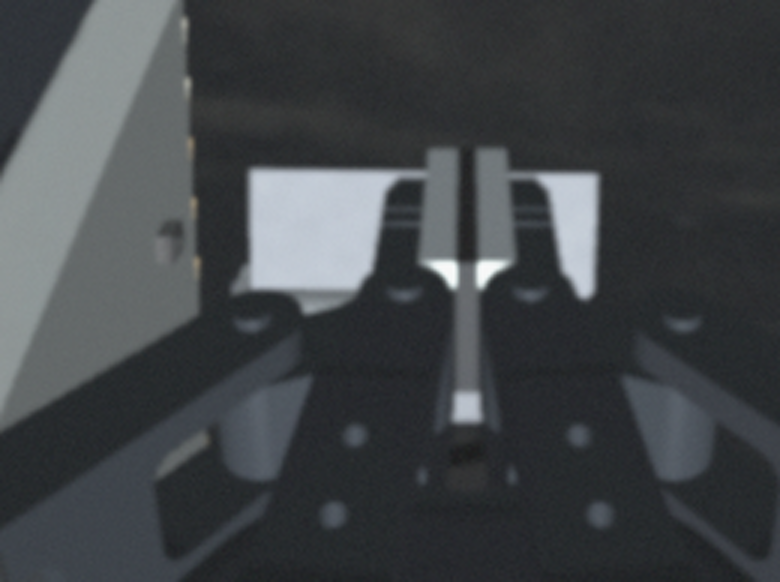

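View pics/t15z.png

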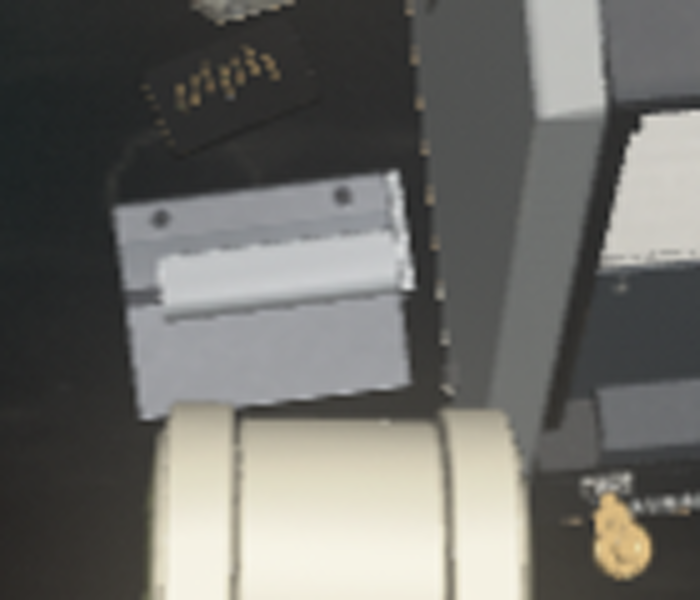

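View pics/s15.png

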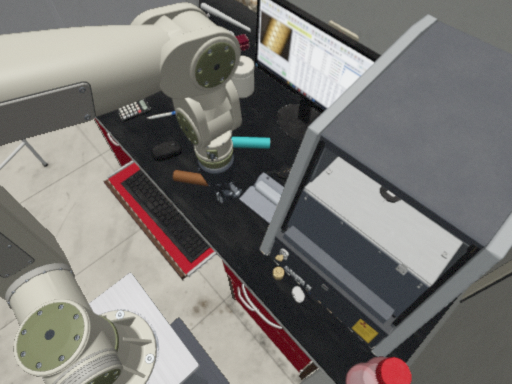

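Run:
```python
from h import *
d=np.load('pics/top0.png.npz')
print('predicted zoom px of seat ends',((proj(d,fr(603.5,65.26,.1142,[[0,55,21.5],[0,-75,21.5],[0,55,39.5],[-18,55,21.5]]))+.4-[220,130])*5).round(0).tolist())
a=cv2.imread('pics/top0.png').astype(int);b=cv2.imread('pics/t15.png').astype(int)
for n,(u,v) in dict(mouse=(138,238),brass=(344,236),loupe=(372,239),box=(130,189),stone=(262,147),brown=(194,238),cyan=(198,153)).items():
    s=np.s_[v-15:v+16,u-15:u+16]; print(n,abs(a[s]-b[s]).mean().round(2))
close_job()
```

```text
predicted zoom px of seat ends [[161.0, 292.0], [396.0, 259.0], [160.0, 287.0], [165.0, 324.0]]
mouse 1.24
brass 8.61
loupe 2.5
box 1.45
stone 0.94
brown 1.55
cyan 2.21
the job is handed in; nothing more can be done
```

The job is handed in. The bar was rolled up the ramp into the groove and then pushed along it against the end stop; it was never gripped or lifted.

**What I did:** I rolled the bar with two half-open fingers against its side. I then pushed its left end along the groove with closed fingers. The robot backed clear, and the clock was about 15 s at hand-in.

**Last checks:**
- **Against the stop:** sliding took about 3.3 N. The bar then stopped moving while the push rose to 13.7 N.
- **Position:** in the final top view the bar lies in the groove. Its ends are within about 2 mm of where the seat puts them.
- **Other objects:** six of the seven things I compared, including the two look-alike bars, show only small image differences from before. The patch around the brass weight differed more. By eye the weight is in the same place, so I put that down to the arm sitting next to it in the picture.

**Disagreements:**
- **Finger length:** the fingertips appear to be about 35–40 mm behind the stated TCP, both in the pictures and because they touched nothing at a TCP height of -15 mm. I set the heights from the pictures, so the TCP reading was below worktop level during the pushes.
- **Rest position:** the two fixed cameras and the wrist camera differed by about 3 mm on where the rest is.

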